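# Seat the oilstone in its holder

## Task

Set up the sharpening station: pick up the big oilstone, lay it flat on the plywood plate of its holder about 20 mm off the board's middle, to one end or one side, where it cannot drop in yet, and slide it across the plate under light pressure until you feel it drop in. Leave it fully home and flat in the cut-out, pale side up, and let go. Never bear on the thin plate with more than about 30 N, and do not shift the other tools.

Things in the scene. Friction and masses are not known exactly. Their poses are not given: they have to be found in the camera images.
- stone_mid (a point): centre of the big oilstone, half-way up. The stone is a rigid block 50 mm (its x) by 150 mm (its y) by 25 mm high (its z up), about 0.4 kg (0.3 to 0.55 kg), grey below with a pale layer on top. It lies flat on the bench with its pale side up; at least 40 mm are free beside its long sides.
- holder_top (a point): middle of the top face of the holder's dark board, 20 mm above the bench, z up. The board, 130 mm (x) by 250 mm (y) on a thin rubber mat, is fixed. On it is pinned a plywood plate, 104 (x) by 214 (y) mm, 6 mm thick, square to the board, with a right-through rectangular cut-out in its middle. The stone's centre is 18.5 mm above this point lying on the plate, 12.5 mm seated.
- holder: the same holder, origin under its middle on the bench. The plate's cut-out is 53.5 mm (x) by 153.5 mm (y), 6 mm deep down to the board; the stone fits either way round and then stands 19 mm proud. The plate was pinned on by hand: its middle, with the cut-out's, lies up to 10 mm from the board's middle along x and up to 10 mm along y, differently each time; this is not measured, only seen or felt.
- slip: small grey slip stone, 25 x 90 x 12 mm, lying flat beyond one long side of the stone; not the one wanted. Leave it alone. Origin: middle of its underside.
- square: small try square lying flat, wooden stock 18 x 75 mm, steel blade 70 x 22 mm, 16 mm high. Leave it alone. Origin: middle of its underside.
- chisel: chisel, 250 mm long, 29 mm high, lying on the robot's side of the holder, parallel to it. Leave it alone. Origin: middle of its underside.
- guide: honing guide, metal, 22 x 80 x 28 mm, on the far side of the holder. Leave it alone. Origin: middle of its underside.
- mallet: carpenter's mallet lying at the left edge, head 75 x 135 x 65 mm. Leave it alone. Origin: middle of its underside.
- plane: bench plane on its sole at the right edge, 240 x 60 mm, 115 mm high. Leave it alone. Origin: middle of its underside.
Mind the look-alikes: they are no part of the job. Leave any blue or red look-alike of the part that bears stone_mid alone.

How it is judged:
On the way:
1. the stone lies flat on top of the plate, bearing on it, its centre more than 14 mm from the board's middle along x or y (contact force between stone and plate above 0.5 N and angle between stone_mid's own z axis and vertical below 0.03 rad and z of stone_mid in the frame of holder_top between 0.016 and 0.0205 m and x of stone_mid in the frame of holder_top between -0.035 and 0.035 m and y of stone_mid in the frame of holder_top between -0.045 and 0.045 m and (x of stone_mid in the frame of holder_top above 0.014 m or x of stone_mid in the frame of holder_top below -0.014 m or y of stone_mid in the frame of holder_top above 0.014 m or y of stone_mid in the frame of holder_top below -0.014 m)), for 0.2 s.
At the end, for the whole second after the job is handed in: the stone lies at rest in the cut-out, pale side up, on the board: its centre 12.5 mm (at most 14.5 mm) above the board's face, within 13.5 mm of the board's middle along x and y, level within 0.03 rad, its length along the board's within 0.06 rad, and the fingers off it (z of stone_mid in the frame of holder_top between 0.01 and 0.0145 m and x of stone_mid in the frame of holder_top between -0.0135 and 0.0135 m and y of stone_mid in the frame of holder_top between -0.0135 and 0.0135 m and angle between stone_mid's own z axis and vertical below 0.03 rad and angle between the y axis of stone_mid and the y axis of holder_top, either way round below 0.06 rad and linear speed of stone below 0.01 m/s and contact force between the fingers and stone below 0.1 N); the robot touches nothing.
It fails at once if the stone bears on the plate with more than 30 N (contact force between stone and plate above 30 N).
It fails at once if the robot itself pushes on the plate with more than 30 N (contact force between any of the arm, the fingers and plate above 30 N).
It fails at once if another tool is shifted by more than 30 mm (distance of any of slip, square, chisel, guide, mallet, plane from where it was at the start of the episode above 0.03 m).
It also fails if it takes over 51 s, if anything falls off the work surface, if the arm or the gripper's body presses on something with over 40 N, if the wrist force passes 120 N, or if a joint passes its speed limit or range.

## Robot

A 6-joint arm with a two-finger parallel gripper is mounted at the origin on the work surface. World frame = base frame: x ahead of the robot, y to its left, z up, the work surface at z = 0. Lengths are in m, angles in rad, forces in N, time in s.
With the tool pointing down it reaches from about 0.375 to 0.975 m from the base axis. Payload 3.8 kg.
Tool frame: the origin (TCP) lies on the centre line of the jaws, within the pads' length; the fingertips stand 25 mm ahead of it and the grasp point (between the pads) lies 6 mm ahead of it; z points along the fingers, y is the line along which they close (so a half turn about z gives the same grasp; the last joint's range is limited). The gripper opens to 88 mm and grips with 3 to 60 N. Pads are 18 mm wide; open, the fingers measure 123 mm over their backs; the gripper's body (75 mm by 187 mm) begins 45 mm behind the grasp point.
Start: joints at [1.199, 0.264, 1.604, -0, 1.274, -0.037], TCP at [0.222, 0.638, 0.264] pointing down, gripper open.
Joint ranges: [-2.63, 2.63], [-0.94, 2.18], [0.31, 2.57], [-1.31, 4.45], [0, 2.66], [-2.55, 2.55]. Speed limits (rad/s): [2.57, 2.57, 3.14, 3.14, 3.14, 3.14].

## Interface

Orientations are given as [roll, pitch, yaw] about the fixed x, y, z axes, in that order (R = Rz(yaw) Ry(pitch) Rx(roll)).
In Python, from workcell import sense, read_camera, job, spotter gives the robot as it stands. The module is installed in compiled form; this text tells all that it offers.
- The arm moves only by the shell command python3 -m jog 'ROWS' [FORCE]. ROWS is a JSON object of lists of equal length, an entry for each row: "claw": the closure, from 0 (fully open) to 1 (shut); "translation": the shift along the tool's x, y, z in cm, a list of three; "turn": the turn about the tool's z in rad. A call has 1 to 20 rows; each row shifts and turns the commanded pose from where the row before left it, along the tool's axes as they then stand; what a row does not reach is not made up. A row lasts 1/12 s, in which the tool goes at most 41.7 mm and 7.16 degrees, less where a joint would pass 70% of its speed; a pose out of reach is approached as far as the arm can. A call with a gripper value outside its range is refused whole. The fingers move at their own pace and stop on an object; FORCE is the grip in N (left out, the last holds). Time passes only in rows, so rows that do not move let the fingers close. It gives the time, the measured TCP pose, the force, the opening and the grip force at its end, in the units of the state.
- sense(): the state, without advancing time (a new reading comes with each control period).
- read_camera(name): name is "side" or "top" or "wrist"; returns a dict with "frame" (384x512x3 uint8, blue, green, red), "range_z" (384x512 float32, m along the optical axis (not along the pixel's ray), 0 where there is no reading), "fx", "fy", "cx", "cy" (pixels), "rvec" (rotation vector, rad) and "tvec" (3), from world to camera coordinates, as OpenCV has them. Camera axes: x right, y down, z forward; pixel columns grow to the right and rows downward; lengths in m; the calibration is good to about 2 mm. A picture is of the moment at which its call begins.
- job.hand_in(): hands the job in; it is judged then, once.
Trained networks look in the newest picture that a camera, given by its name, has taken for a name from the list of things; names that differ only in an ending like _2 or _b are one class to them, and where a whole thing is asked for, a point or a joint stands for the part that bears it (a point fixed in the world has none). Each returns a list of dicts, best first, with "confidence" (0 to 1); they miss things now and then, are a little off and sometimes report something else, mostly with a low value. They report only what shows in the picture. A call takes as long as a camera call. They do not tell look-alikes from the thing itself.
- spotter.regions_of(target, camera): "mask" (384x512 bool, what is visible of it) and "uv" ([column, row] in pixels, amid what is visible of it).
The state is a dict: "clock": time; "joint_pos": joint angles; "qvel": joint speeds; "tau": joint torques, N m; "eef_pos": TCP position; "tcp_rot": TCP orientation; "wrist_force": force on the tool from outside, world axes, zero at the start; "ft_torque": the same for the moment, N m; "width": finger opening in m; "gripper_force": force on a finger pad.
Only numpy, scipy, OpenCV 4.12 (cv2) and the standard library are available. Lean on these libraries where they do the work, as an engineer would, in place of code of your own. Each camera call takes 0.05 s, during which the arm holds its last target. There are 200 camera calls.

## Working session

There is one attempt and no reset: what is moved stays moved. The work goes in short steps, Python scripts to look and compute and a shell command to move; the robot and the scene stay as the last step left them, time stands still between calls to the robot, and variables do not carry over. Pictures are saved under pics/ and viewed, at most 10 in all, crops included, and the job is handed in when it is done.

```bash
mkdir -p pics; cat > h.py <<'E'
import numpy as np, cv2
from workcell import sense, read_camera, job, spotter
def world(c, mask=None):
    H,W=c["range_z"].shape
    v,u=np.mgrid[0:H,0:W]; z=c["range_z"]
    P=np.stack([(u-c["cx"])/c["fx"]*z,(v-c["cy"])/c["fy"]*z,z],-1)
    R=cv2.Rodrigues(np.array(c["rvec"],float))[0]
    return (P-np.array(c["tvec"]).reshape(3))@R   # R^T (P-t)
def rect(xy):
    (cx,cy),(w,h),a=cv2.minAreaRect((xy*1000).astype(np.float32))
    return [round(t,1) for t in (cx,cy,w,h,a)]
E
python3 - <<'E'
from h import *
s=sense(); print({k:np.round(v,3).tolist() for k,v in s.items()})
im=[]
for n in ["top","side"]:
    c=read_camera(n); im.append(c["frame"]); W=world(c)
    for t in ["stone_mid","holder","slip"]:
        for r in spotter.regions_of(t,n)[:3]:
            m=r["mask"]&(c["range_z"]>0); p=W[m]
            if len(p)<10: continue
            zt=np.percentile(p[:,2],90); q=p[p[:,2]>zt-0.006]
            print(n,t,round(r["confidence"],2),np.round(r["uv"]),m.sum(),"ztop",round(zt,4),rect(q[:,:2]),c["frame"][m].mean(0).round())
cv2.imwrite("pics/a.png",cv2.resize(im[0],(800,600))); cv2.imwrite("pics/b.png",cv2.resize(im[1],(800,600)))
E
```

```text
{'clock': 0.0, 'joint_pos': [1.199, 0.265, 1.605, -0.0, 1.274, -0.037], 'qvel': [0.0, -0.001, 0.001, -0.0, 0.001, -0.001], 'tau': [0.0, -50.211, -35.687, 0.073, 0.029, -0.0], 'eef_pos': [0.222, 0.637, 0.262], 'tcp_rot': [-3.139, -0.0, 2.807], 'wrist_force': [0.619, 0.895, -0.325], 'ft_torque': [-0.061, 0.009, -0.093], 'gripper_force': 0.0, 'width': 0.088}
top stone_mid 0.82 [151. 167.] 828 ztop 0.0283 [619.3, 346.6, 50.8, 148.9, 4.7] [155.  81.  51.]
top stone_mid 0.72 [186. 254.] 871 ztop 0.0286 [337.8, 240.0, 49.9, 150.0, 26.2] [ 47.  53. 186.]
top stone_mid 0.67 [211. 183.] 871 ztop 0.0284 [563.4, 157.0, 50.5, 149.8, 17.9] [162. 182. 187.]
top holder 0.85 [324. 180.] 2516 ztop 0.0231 [584.7, -196.6, 250.0, 130.7, 80.9] [28. 44. 71.]
side stone_mid 0.91 [162. 238.] 629 ztop 0.0275 [615.7, 345.9, 55.0, 153.7, 6.1] [213. 112.  62.]
side stone_mid 0.72 [294. 217.] 536 ztop 0.0279 [349.6, -9.1, 54.6, 153.7, 60.5] [ 54.  61. 221.]
side stone_mid 0.64 [257. 253.] 611 ztop 0.0281 [269.4, 372.2, 49.6, 451.4, 25.8] [ 57.  63. 233.]
side holder 0.59 [263. 179.] 886 ztop 0.0243 [579.4, -193.8, 253.9, 135.0, 80.3] [ 68.  95. 129.]
```

View pics/a.png

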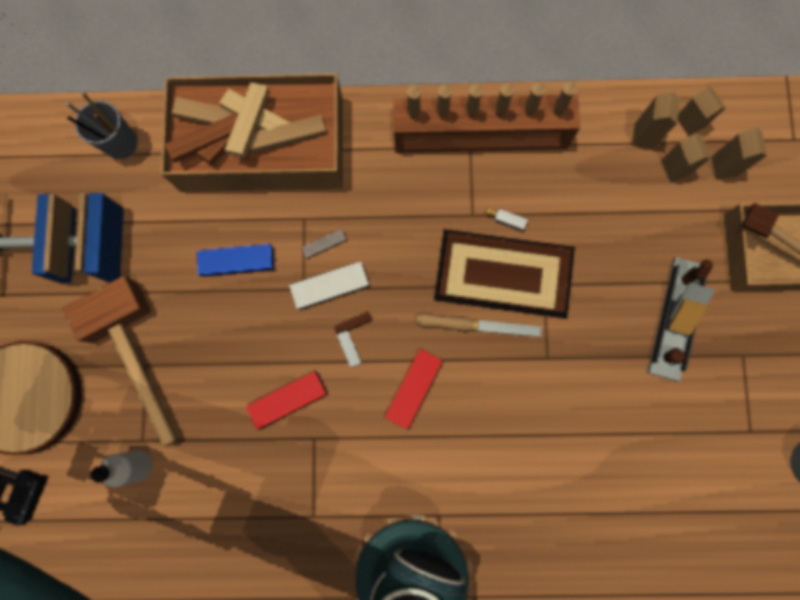

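View pics/b.png

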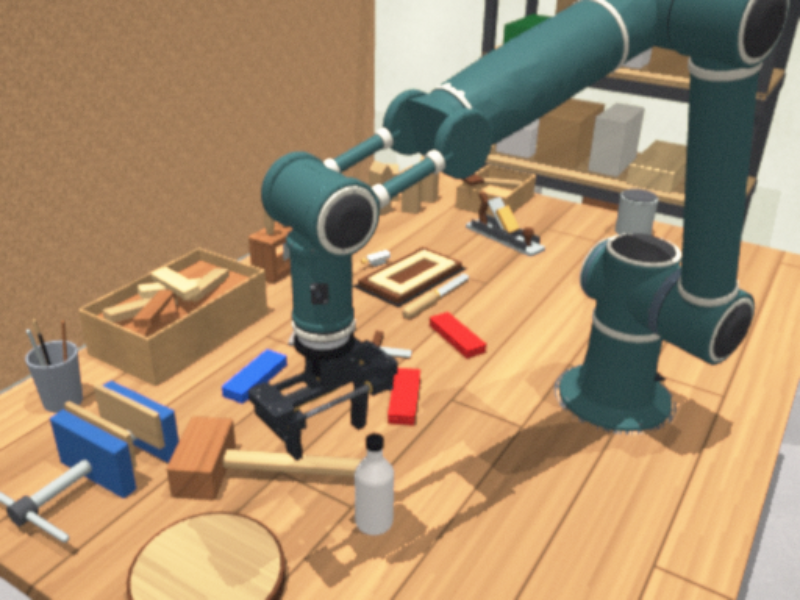

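The top view, drawn at 800x600, shows the pale stone at about (330,285), with blue and red look-alikes around it. The holder is at (505,273), with its light plate and dark cut-out. The side view confirms that layout. I'll move above the stone with the jaws across it.

```bash
python3 -m jog '{"claw":[0,0,0,0,0,0,0,0,0,0,0,0,0,0,0],"translation":[[-3.2,-2.28,0],[-3.2,-2.28,0],[-3.2,-2.28,0],[-3.2,-2.28,0],[-3.2,-2.28,0],[-3.2,-2.28,0],[-3.2,-2.28,0],[-3.2,-2.28,0],[-3.2,-2.28,0],[-3.2,-2.28,0],[-3.2,-2.28,0],[-3.2,-2.28,0],[-3.2,-2.28,0],[-3.2,-2.28,0],[-3.2,-2.28,0]],"turn":[0,0,0,0,0,0,0,0,0,0,0,0,0,0,0]}'
python3 -m jog '{"claw":[0,0,0,0,0,0,0,0,0,0],"translation":[[0,0,0],[0,0,0],[0,0,0],[0,0,0],[0,0,0],[0,0,0],[0,0,0],[0,0,0],[0,0,0],[0,0,0]],"turn":[0.116,0.116,0.116,0.116,0.116,0.116,0.116,0.116,0,0]}'
cat > look.py <<'E'
from h import *
import sys
n=sys.argv[1]; f=sys.argv[2]
c=read_camera(n); W=world(c); s=sense()
print("tcp",np.round(s["eef_pos"],4),np.round(s["tcp_rot"],4),"F",np.round(s["wrist_force"],1))
for t in sys.argv[3:]:
    for r in spotter.regions_of(t,n)[:3]:
        m=r["mask"]&(c["range_z"]>0); p=W[m]
        if len(p)<10: continue
        zt=np.median(p[:,2]); q=p[abs(p[:,2]-zt)<0.006]
        print(n,t,round(r["confidence"],2),np.round(r["uv"]),m.sum(),"z",round(zt,4),rect(q[:,:2]),c["frame"][m].mean(0).round())
cv2.imwrite("pics/%s.png"%f,c["frame"])
E
python3 look.py wrist c stone_mid slip
```

```text
clock: 1.65
eef_pos: [0.5636, 0.155, 0.2641]
tcp_rot: [3.141, 0.001, 2.807]
wrist_force: [0.3, 0.5, -0.0]
width: 0.0881
gripper_force: 0.0
clock: 2.48
eef_pos: [0.5628, 0.1568, 0.2638]
tcp_rot: [3.141, 0.0, 1.882]
wrist_force: [0.0, 0.6, 0.2]
width: 0.0882
gripper_force: 0.0
tcp [0.5628 0.1568 0.2638] [3.1415 0.     1.882 ] F [ 0.3 -0.4 -1.1]
wrist stone_mid 0.78 [357.  36.] 4225 z 0.0241 [621.9, 308.7, 50.4, 72.5, 4.4] [215. 121.  77.]
wrist stone_mid 0.71 [71. 43.] 5518 z 0.0237 [351.2, 211.0, 51.2, 86.4, 26.1] [ 50.  53. 209.]
wrist stone_mid 0.58 [256. 157.] 6170 z 0.024 [562.8, 156.5, 50.0, 149.3, 17.9] [208. 219. 229.]
wrist slip 0.6 [333. 173.] 1843 z 0.0109 [651.6, 168.4, 25.6, 90.1, 24.7] [143. 155. 172.]
wrist slip 0.22 [208. 364.] 2578 z 0.0183 [589.9, -124.0, 172.6, 70.8, 19.7] [43. 61. 94.]
```

View pics/c.png

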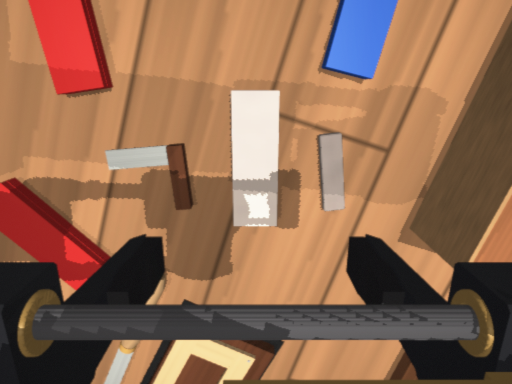

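The wrist view shows the stone at px (256,157), square to the jaws. The square is at (180,175) and the slip at (333,173), both more than 40 mm clear. The top and wrist views put the stone's top at 24–28 mm, which fits the text's 25 mm. I'll go down now and grip it.

```bash
python3 -m jog '{"claw":[0.2,0.2,0.2,0.2,0.2,0.2,0.2,0.2,0.2,0.2],"translation":[[0,0,3.5],[0,0,3.5],[0,0,3.5],[0,0,3.5],[0,0,3.5],[0,0,3],[0,0,1.5],[0,0,0.9],[0,0,0],[0,0,0]],"turn":[0,0,0,0,0,0,0,0,0,0]}'
python3 -m jog '{"claw":[1,1,1,1,1,1,1,1,1,1],"translation":[[0,0,0],[0,0,0],[0,0,0],[0,0,0],[0,0,0],[0,0,0],[0,0,0],[0,0,0],[0,0,0],[0,0,0]],"turn":[0,0,0,0,0,0,0,0,0,0]}' 35
```

```text
clock: 3.47
eef_pos: [0.5632, 0.1569, 0.035]
tcp_rot: [3.141, 0.0, 1.879]
wrist_force: [-0.1, -1.0, 0.1]
width: 0.0704
gripper_force: 0.0
clock: 4.3
eef_pos: [0.5634, 0.1569, 0.0362]
tcp_rot: [3.14, 0.0, 1.879]
wrist_force: [-2.5, -0.1, 6.8]
width: 0.0495
gripper_force: 35.0
```

Gripped. I'll lift, turn to the holder's yaw, and pass over it so the wrist camera can see the cut-out.

```bash
python3 -m jog '{"claw":[1,1,1,1,1,1,1,1,1,1,1],"translation":[[0,0,-1],[0,0,-3],[0,0,-3.5],[0,0,-3.5],[0,0,-3.5],[0,0,-3.5],[0,0,-1],[0,0,0],[0,0,0],[0,0,0],[0,0,0]],"turn":[0,0,0,0,0,0,0,0.117,0.117,0.117,0.116]}'
python3 -m jog '{"claw":[1,1,1,1,1,1,1,1,1,1,1,1,1,1,1,1,1],"translation":[[-1.5,0.25,0],[-3.2,0.5,0],[-3.6,0.55,0],[-3.6,0.55,0],[-3.6,0.55,0],[-3.6,0.55,0],[-3.6,0.55,0],[-3.6,0.55,0],[-3.6,0.55,0],[-3.6,0.55,0],[-3.6,0.55,0],[-3.6,0.55,0],[-3.6,0.55,0],[-3.6,0.55,0],[-1.8,0.3,0],[0,0,0],[0,0,0]],"turn":[0,0,0,0,0,0,0,0,0,0,0,0,0,0,0,0,0]}'
python3 look.py wrist d stone_mid holder
```

```text
clock: 5.22
eef_pos: [0.5617, 0.1566, 0.2229]
tcp_rot: [-3.139, 0.001, 1.406]
wrist_force: [-0.2, 0.9, -3.4]
width: 0.0493
gripper_force: 35.0
clock: 6.63
eef_pos: [0.5587, -0.3464, 0.2227]
tcp_rot: [-3.139, -0.002, 1.41]
wrist_force: [1.1, -0.2, -2.7]
width: 0.0498
gripper_force: 35.0
tcp [ 0.5589 -0.3453  0.223 ] [-3.1392e+00 -2.1000e-03  1.4109e+00] F [ 0.5  0.5 -4. ]
wrist stone_mid 0.94 [254. 211.] 29511 z 0.2105 [558.9, -340.5, 136.8, 51.4, 80.8] [184. 195. 206.]
wrist holder 0.81 [258.  48.] 10227 z 0.0189 [573.8, -260.2, 123.0, 130.7, 80.7] [42. 59. 92.]
wrist holder 0.56 [132.  52.] 2290 z 0.0136 [468.0, -221.3, 82.7, 20.8, 83.5] [190. 199. 199.]
```

View pics/d.png

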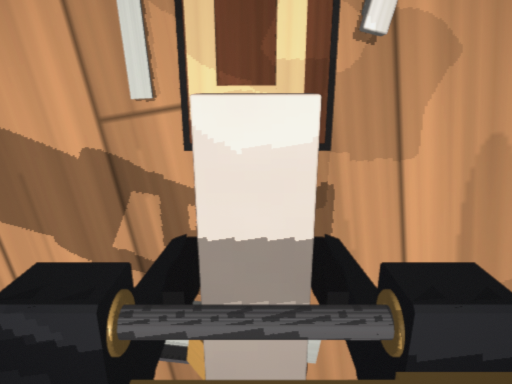

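The wrist view shows the stone held level. The plate sits towards the left of the board: the cut-out spans columns 215–277 and its near end is at row 85. I'll measure this by colour in the board frame, using both cameras.

```bash
cat > plate.py <<'E'
from h import *
a=np.radians(-9.1); O=np.array([.5847,-.1966])
Rt=np.array([[np.cos(a),np.sin(a)],[-np.sin(a),np.cos(a)]])
for n in ["wrist","top"]:
    c=read_camera(n); W=world(c)
    L=(W[...,:2]-O)@Rt.T*1000; z=W[...,2]; f=c["frame"].astype(float)
    ok=(c["range_z"]>0)&(z>0.01)&(z<0.04)&(abs(L[...,0])<85)&(abs(L[...,1])<145)
    light=ok&(f[...,2]>130)&(f[...,1]>100)&(abs(L[...,0])<64)&(abs(L[...,1])<123)
    print(n,"px",ok.sum(),light.sum(),"z light",np.median(z[light]),"dark",np.median(z[ok&~light]))
    l=L[light]; print(" plate ext 1/99%",np.percentile(l,[.5,99.5],0).round(1).tolist(),"board",np.percentile(L[ok],[.3,99.7],0).round(1).tolist(), rect(W[ok][:,:2]), "plate",rect(W[light][:,:2]))
    # profile edges: fraction of light in bins
    for ax,o,rng in ((0,1,70),(1,0,130)):
        sel=ok&(abs(L[...,0])<(200 if ax==0 else 15))&((abs(L[...,1])<60) if ax==0 else True)
        h1,e=np.histogram(L[...,ax][sel],np.arange(-rng,rng+1,2)); h2,_=np.histogram(L[...,ax][sel&light],e)
        fr=np.where(h1>0,h2/np.maximum(h1,1),np.nan); m=(e[:-1]+e[1:])/2
        cr=[(round(m[i]+2*(.5-fr[i])/(fr[i+1]-fr[i]),1),'+' if fr[i+1]>fr[i] else '-') for i in range(len(m)-1) if (fr[i]-.5)*(fr[i+1]-.5)<0]
        hh=np.where(h1>0)[0]; print("  axis","xy"[ax],cr, "data",m[hh[0]],m[hh[-1]])
    cv2.imwrite("pics/l_%s.png"%n,light*255)
E
python3 plate.py
```

```text
wrist px 13940 5941 z light 0.025085041556589874 dark 0.019137824493742885
 plate ext 1/99% [[-63.2, -91.2], [42.0, -2.8]] board [[-65.2, -121.1], [63.8, -1.4]] [573.9, -259.4, 125.5, 130.3, 81.0] plate [564.3, -256.3, 119.7, 106.9, 81.1]
  axis x [(np.float64(-64.0), '+'), (np.float64(-37.6), '-'), (np.float64(15.6), '+'), (np.float64(42.2), '-')] data -65.0 65.0
  axis y [(np.float64(-72.0), '-')] data -77.0 -1.0
top px 3190 1552 z light 0.025679538537460793 dark 0.019902772975945858
 plate ext 1/99% [[-62.4, -104.2], [42.7, 111.4]] board [[-65.3, -123.6], [64.7, 124.4]] [580.0, -195.5, 252.2, 140.0, 80.7] plate [576.0, -191.8, 217.5, 107.3, 80.9]
  axis x [(np.float64(-62.4), '+'), (np.float64(-35.7), '-'), (np.float64(16.2), '+'), (np.float64(43.8), '-')] data -65.0 65.0
  axis y [(np.float64(-105.7), '+'), (np.float64(-72.5), '-'), (np.float64(78.4), '+'), (np.float64(112.0), '-')] data -125.0 127.0[ WARN:0@1.002] global loadsave.cpp:1063 imwrite_ Unsupported depth image for selected encoder is fallbacked to CV_8U.
```

The two views agree within 1–2 mm: the cut-out is centred at about (-10, +4) mm in the board frame. I'll put the stone at (+20, +4), where its weight bears on the plate, then slide it towards -x.

```bash
python3 -m jog '{"claw":[1,1,1,1,1,1,1,1,1,1,1,1,1,1,1],"translation":[[1.5,0.2,0],[3,0.43,0],[3.5,0.5,0],[3.5,0.5,0],[2.5,0.35,0],[1.5,0.2,0],[0,0,1.5],[0,0,3],[0,0,3.5],[0,0,3],[0,0,2],[0,0,1],[0,0,0],[0,0,0],[0,0,0]],"turn":[0,0,0,0,0,0,0,0,0,0,0,0,0,0,0]}'
python3 look.py top e stone_mid; python3 look.py wrist e2 stone_mid
```

```text
clock: 8.13
eef_pos: [0.6073, -0.1969, 0.0869]
tcp_rot: [3.138, 0.001, 1.412]
wrist_force: [0.6, -0.7, -3.9]
width: 0.0498
gripper_force: 35.0
tcp [ 0.6075 -0.1971  0.0873] [3.1373e+00 9.0000e-04 1.4119e+00] F [ 0.3  0.2 -3.6]
top stone_mid 0.71 [151. 168.] 855 z 0.0245 [619.8, 347.9, 52.0, 150.5, 4.6] [171.  92.  60.]
top stone_mid 0.68 [181. 254.] 875 z 0.0249 [337.7, 239.9, 49.6, 150.9, 25.7] [ 54.  61. 205.]
top stone_mid 0.57 [265. 248.] 845 z 0.0249 [356.2, -8.3, 49.8, 149.9, 62.1] [ 48.  55. 196.]
tcp [ 0.6072 -0.1971  0.087 ] [3.1377e+00 8.0000e-04 1.4117e+00] F [ 0.7 -0.8 -3.5]
wrist stone_mid 0.89 [256. 210.] 29174 z 0.075 [608.6, -191.4, 136.7, 50.8, 81.0] [189. 199. 210.]
wrist stone_mid 0.33 [202.  92.] 21387 z 0.0189 [584.7, -194.4, 238.8, 129.9, 81.0] [41. 58. 91.]
```

```bash
python3 plate.py 2>/dev/null | head -4; python3 -m jog '{"claw":[1,1,1,1,1,1,1,1,1,1,1],"translation":[[0,-0.1,0.7],[0,-0.1,0.6],[0,0,0.4],[0,0,0.2],[0,0,0.2],[0,0,0.2],[0,0,0.1],[0,0,0],[0,0,0],[0,0,0],[0,0,0]],"turn":[0,0,0,0,0,0,0,0,0,0,0]}'
```

```text
wrist px 42219 23785 z light 0.025063742938274264 dark 0.019098669674892054
 plate ext 1/99% [[-62.5, -101.1], [40.5, 110.6]] board [[-62.9, -114.3], [63.7, 121.0]] [584.7, -194.3, 238.5, 130.2, 81.0] plate [574.2, -194.6, 221.1, 105.5, 80.9]
  axis x [(np.float64(-37.9), '-')] data -63.0 65.0
  axis y [(np.float64(80.0), '+'), (np.float64(111.9), '-')] data -115.0 121.0
clock: 9.35
eef_pos: [0.6038, -0.1962, 0.0622]
tcp_rot: [-3.142, 0.0, 1.412]
wrist_force: [-5.4, 2.3, 5.3]
width: 0.0493
gripper_force: 35.0
```

In contact at about 9 N with z as predicted, at board position (18.8, 3.4). I'll hold briefly, then slide towards -x.

```bash
python3 -m jog '{"claw":[1,1,1,1,1,1,1,1,1,1,1,1,1,1],"translation":[[0,0,0],[0,0,0],[0,0,0],[0,0,0],[0,-0.2,0],[0,-0.3,0],[0,-0.3,0],[0,-0.3,0],[0,-0.3,0],[0.05,-0.3,0],[0,-0.3,0],[0,-0.2,0],[0,0,0],[0,0,0]],"turn":[0,0,0,0,0,0,0,0,0,0,0,0,0,0]}'
```

```text
clock: 10.52
eef_pos: [0.5832, -0.1927, 0.0622]
tcp_rot: [3.138, 0.001, 1.412]
wrist_force: [2.6, -0.5, 8.1]
width: 0.0496
gripper_force: 35.0
```

```bash
python3 -m jog '{"claw":[1,1,1,1,1,1,1,1,1],"translation":[[0,-0.15,0],[0,-0.15,0],[0,-0.15,0],[0,-0.1,0],[0,-0.1,0],[0,-0.1,0],[0,0,0],[0,0,0],[0,0,0]],"turn":[0,0,0,0,0,0,0,0,0]}'
```

```text
clock: 11.27
eef_pos: [0.5732, -0.1905, 0.0593]
tcp_rot: [-3.138, -0.001, 1.412]
wrist_force: [2.4, -0.7, -2.2]
width: 0.0494
gripper_force: 35.0
```

It dropped: z went down 3 mm and the contact force is gone. I'll press it gently home.

```bash
python3 -m jog '{"claw":[1,1,1,1,1,1,1],"translation":[[0,0,0.1],[0,0,0.1],[0,0,0.1],[0,0,0.1],[0,0,0],[0,0,0],[0,0,0]],"turn":[0,0,0,0,0,0,0]}'
```

```text
clock: 11.85
eef_pos: [0.5742, -0.1908, 0.0563]
tcp_rot: [-3.141, -0.0, 1.412]
wrist_force: [0.4, -0.0, -3.4]
width: 0.0497
gripper_force: 35.0
```

```bash
python3 -m jog '{"claw":[1,1,1,1],"translation":[[0,0,0.1],[0,0,0],[0,0,0],[0,0,0]],"turn":[0,0,0,0]}'
python3 -m jog '{"claw":[0.25,0.25,0.25,0.25,0.25,0.25],"translation":[[0,0,0],[0,0,0],[0,0,0],[0,0,0],[0,0,0],[0,0,0]],"turn":[0,0,0,0,0,0]}'
python3 -m jog '{"claw":[0.25,0.25,0.25,0.25,0.25,0.25,0.25,0.25],"translation":[[0,0,-1],[0,0,-2.5],[0,0,-3.5],[0,0,-3.5],[0,0,-3.5],[0,0,-2],[0,0,0],[0,0,0]],"turn":[0,0,0,0,0,0,0,0]}'
python3 look.py wrist f stone_mid holder
```

```text
clock: 12.18
eef_pos: [0.5745, -0.1909, 0.0563]
tcp_rot: [-3.141, -0.0, 1.412]
wrist_force: [-4.5, 1.4, 5.8]
width: 0.0492
gripper_force: 35.0
clock: 12.68
eef_pos: [0.5748, -0.191, 0.0556]
tcp_rot: [3.141, 0.0, 1.412]
wrist_force: [0.8, -0.3, -0.7]
width: 0.0662
gripper_force: 0.0
clock: 13.35
eef_pos: [0.5757, -0.1914, 0.2183]
tcp_rot: [3.137, 0.001, 1.412]
wrist_force: [-0.0, -0.4, -0.1]
width: 0.0662
gripper_force: 0.0
tcp [ 0.5745 -0.191   0.216 ] [3.1410e+00 2.0000e-04 1.4118e+00] F [ 0.7  0.8 -0.2]
wrist stone_mid 0.82 [36. 31.] 3656 z 0.0238 [402.8, -35.7, 49.5, 43.2, 62.5] [ 39.  41. 175.]
wrist stone_mid 0.57 [254. 169.] 9040 z 0.044 [574.5, -191.3, 149.4, 50.1, 80.9] [203. 214. 225.]
wrist holder 0.78 [310. 127.] 13943 z 0.0185 [583.9, -198.1, 249.5, 130.3, 81.0] [41. 55. 83.]
```

View pics/f.png

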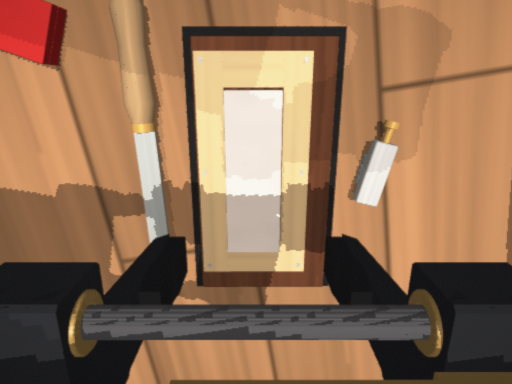

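The picture shows the stone seated in the cut-out at px (254,169), pale side up. Its top is at 44 mm, against 45 expected, and the other tools haven't moved. I'll hand in.

```bash
python3 -c "
from workcell import job; print(job.hand_in())"
```

```text
the job is handed in; nothing more can be done
None
```

The job is handed in with no verdict returned: the stone was laid flat on the plate about 19 mm off the board's middle, slid until it dropped in, and left seated in the cut-out, pale side up, released, with its top at 44 mm against 45 expected and no contact reading above about 12 N.

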